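# Hang the bar clamp on the clamp rail

### The arm

A 7-joint arm with a two-finger parallel gripper is mounted at the origin on the work surface. World frame = base frame: x ahead of the robot, y to its left, z up, the work surface at z = 0. Lengths are in m, angles in rad, forces in N, time in s.
With the tool pointing down it reaches from about 0.425 to 0.925 m from the base axis. Payload 6.8 kg.
Tool frame: the origin (TCP) lies on the centre line of the jaws, within the pads' length; the fingertips stand 19 mm ahead of it and the grasp point (between the pads) is the TCP (bot.tcp_to_tips is the distance from the TCP to the fingertips, in m); x points along the fingers, y is the direction in which the jaws open and shut, and the axes are right-handed (so a half turn about x gives the same grasp; the last joint's range is limited). The gripper opens to 85 mm and grips with 20 to 120 N. Pads are 22 mm wide; open, the fingers measure 114 mm over their backs; the gripper's body (76 mm by 85 mm) begins 54 mm behind the grasp point. The pads swing forward as they close: fully open they stand 13 mm farther back than shut.
Start: joints at [-1.314, 0.477, 0.022, 1.555, -0.011, 1.109, -0.083], TCP at [0.241, 0.631, 0.217] pointing down, gripper open.
Joint ranges: [-2.96, 2.96], [-0.34, 2.1], [-1.41, 1.46], [0.24, 2.44], [-1.37, 4.51], [0.17, 1.92], [-2.96, 2.96]. Speed limits (rad/s): [2.39, 2.39, 3.14, 3.14, 3.14, 3.14, 3.14].

### API

Orientations are given as a unit quaternion [w, x, y, z].
In Python, from station import status, eyes, bot gives the robot as it stands.
- The arm moves only by the tool apply_moves, never from a script. Its arguments are lists of equal length, an entry for each row: "travel": the shift along the tool's x, y, z in cm, a list of three; "turn": the turn, a rotation vector about the tool's x, y, z in rad, a list of three; "grip": the closure, from 0 (fully open) to 1 (shut). In form: {"travel": [[tx, ty, tz], ...], "turn": [[wx, wy, wz], ...], "grip": [grip, ...]}. A call has 1 to 8 rows; each row shifts and turns the pose as measured when the row begins, along the tool's axes as they then stand; what a row does not reach is not made up. A row lasts 1/12 s, in which the tool goes at most 41.7 mm and 7.16 degrees, less where a joint would pass 70% of its speed; a pose out of reach is approached as far as the arm can. A call is refused whole if a number of a shift passes 4.17 or a number of a turn 0.125, either way. A call with a gripper value outside its range is refused whole. The fingers move at their own pace and stop on an object; "newtons" is the grip in N (left out, the last holds). Time passes only in rows, so rows that do not move let the fingers close. It gives the time, the measured TCP pose, the force and the opening at its end, in the units of the state.
- status.get_obs(): the state, without advancing time (a new reading comes with each control period).
- eyes.read_camera(name): name is "side" or "top" or "wrist"; returns the picture (384x512x3 uint8, red, green, blue); there is no depth.
- eyes.calibration(name): a dict with "intrinsics" (3x3 intrinsics, pixels), "xyz" and "attitude" of the camera in the world; the wrist camera has in their place "T_tool_cam" (4x4, takes a point from camera to tool coordinates, whose origin is the TCP and whose axes are the tool frame's). Camera axes: x right, y down, z forward; pixel columns grow to the right and rows downward; lengths in m; the calibration is good to about 2 mm. A picture is of the moment at which its call begins: read the wrist's pose just before it. calibration takes no time and is no camera call.
- bot.hand_in(): hands the job in, once; it reports no verdict.
Trained networks look in the newest picture that a camera, given by its name, has taken for a name from the list of things; names that differ only in an ending like _2 or _b are one class to them, and where a whole thing is asked for, a point or a joint stands for the part that bears it (a point fixed in the world has none). Each returns a list of dicts, best first, with "score" (0 to 1); they miss things now and then, are a little off and sometimes report something else, mostly with a low value. They report only what shows in the picture. A call takes as long as a camera call. They do not tell look-alikes from the thing itself.
- eyes.masks_of(thing, camera): "region" (384x512 bool, what is visible of it) and "rect" ([left, top, right, bottom] in pixels, round what is visible of it).
The state is a dict: "t": time; "q": joint angles; "joint_vel": joint speeds; "joint_torque": joint torques, N m; "eef_pos": TCP position; "tool_rot": TCP orientation; "contact_force": force on the tool from outside, world axes, zero at the start; "torque": the same for the moment, N m; "gripper_width": opening from 0.0 (shut) to 1.0 (fully open).
Only numpy, scipy, OpenCV 4.12 (cv2) and the standard library are available. Lean on these libraries where they do the work, as an engineer would, in place of code of your own. Each camera call takes 0.05 s, during which the arm holds its last target. There are 200 camera calls.

### The job

Lift the bar clamp out of its slotted block and hang it by its fixed top jaw on the middle part of the horizontal rail, jaw pointing away from you, with the turned-down tip of the jaw drawn up against the rail. Feel for the rail gently, and because the clamp hangs off-centre, let it lean into its natural balance while you still hold it before you let go: it must not swing freely. Do not knock the rail or push its stand, and leave the other things on the bench where they are.

Things in the scene. Friction and masses are not known exactly. Their poses are not given: they have to be found in the camera images.
- clamp: F-shaped steel bar clamp, 0.3 to 0.6 kg, standing upright in the block's slot. Origin: middle of the bar's lower end; z up along the bar, x towards the jaw tips, y across the thickness. Bar 16 (x) x 6 (y) x 190 (z) mm. Lower jaw x -12 to 52, z 56 to 72 mm, 14 mm thick, with a boss and wooden screw handle (20 mm across) at x 43 mm, z 4 to 77 mm
- clamp_grip (a point): point inside the clamp's head to grip it by, clamp frame (0, 0, 176) mm. The head is 26 (x) x 14 (y) mm, z 158 to 190 mm; fingers close along the clamp's y
- clamp_tip (a point): lowest point of the fixed top jaw's turned-down tip, clamp frame (53, 0, 156) mm. Jaw: x 10 to 58 mm, 12 mm thick, underside at z 164, top at z 184 mm; the tip (x 48 to 58 mm) hangs 8 mm below the underside, a shallow hook
- clamp_pad (a point): top of the lower jaw's screw pad (16 mm across), clamp frame (43, 0, 89) mm. The rail can enter the clamp's throat only from the +x side, between pad (z 89) and tip (z 156 mm)
- clamp_seat (a point): clamp frame (43, 0, 159) mm: where the rail's centre line lies when the rail touches both the top jaw's underside and the inner side of its turned-down tip
- clamp_com (a point): the clamp's centre of mass, clamp frame (20, 0, 105) mm. Hooked with the tip against the rail, the clamp balances leaning about 0.40 rad about the rail: bar side lower, foot of the bar swung towards +x. Friction at the rail may shift this by some 0.06 rad
- stand: fixed clamp stand: plywood base 100 x 280 x 16 mm, two steel posts 14 mm across, 300 mm high at y -125 and +125 mm, and a round rail 10 mm across along y between them at x 0, on collars 26 mm across. Rail centre 235 to 265 mm above the bench, set anew each time and not measured: feel for it. Over 20 N is too rough. Origin: under the base; x away from the robot's side
- block: fixed wooden block 50 x 90 x 80 mm with a slot 17 (x) x 7 (y) mm, 40 mm deep, open at its top centre, in which the clamp's bar stands, leaning up to 0.04 rad. Origin: centre of its underside
- glue: bystander: white glue bottle, 48 mm across, 120 mm high; origin: centre of its underside
- rotary_tool: bystander: grey and yellow rotary tool with a small brass disc, lying, 180 mm long, 44 mm high; origin: under its middle, x towards the disc
- foam_block: bystander: pink foam offcut 90 x 60 x 45 mm; origin: centre of its underside
Things that resemble listed ones, but are neither listed nor needed, are in the scene too. Leave any blue look-alike of the block alone. There is more than one size of the clamp; the one meant has the size given above.

How it is judged:
By the outcome, as a careful person would: the job done as asked, in the order asked, and still so for the second after the job is handed in, with the robot touching nothing.
It also fails if it takes over 72 s, if anything falls off the work surface, if the arm or the gripper's body presses on something with over 40 N, if the wrist force passes 120 N, or if a joint passes its speed limit or range.

## Working session

There is one attempt and no reset: what is moved stays moved. The work goes in short steps, Python scripts to look and compute and a tool call to move; the robot and the scene stay as the last step left them, time stands still between calls to the robot, and variables do not carry over. Pictures are saved under pics/ and viewed, about 8 in all and at most 12, crops included, and the job is handed in when it is done.

Besides the shell and the picture viewer there is one more tool, called after ">>>" as name(argument=value, ...), one argument or row to a line, values as JSON. apply_moves: Moves the arm, as the interface text tells. Its arguments: {"type":"object","properties":{"travel":{"type":"array"},"turn":{"type":"array"},"grip":{"type":"array"},"newtons":{"type":"number"}},"required":["travel","turn","grip"]}

```bash
mkdir -p pics; python3 - <<'E'
from station import status, eyes, bot
import cv2,numpy as np
o=status.get_obs(); print(o)
for c in ("side","top"):
    im=eyes.read_camera(c); cv2.imwrite(f"pics/{c}0.png",im[:,:,::-1]); k=eyes.calibration(c); print(c,k)
    for t in ("clamp","stand","block","glue","rotary_tool","foam_block"):
        print(t,[(round(d["score"],2),d["rect"]) for d in eyes.masks_of(t,c)])
a=cv2.imread("pics/side0.png");b=cv2.imread("pics/top0.png")
cv2.imwrite("pics/a.png",cv2.resize(a,(800,600)));cv2.imwrite("pics/b.png",cv2.resize(b,(800,600)))
print(eyes.calibration("wrist"), bot.tcp_to_tips)
E
```

```text
{'t': 0.0, 'q': array([-1.31408427,  0.47779725,  0.02230988,  1.55644619, -0.01146265,
        1.10930025, -0.0831064 ]), 'joint_vel': array([ 0.00143638, -0.00131059, -0.00060471,  0.00016543, -0.00054305,
        0.00076734,  0.00070588]), 'joint_torque': array([-7.37065384e-04, -5.96452081e+01,  1.60771105e+00, -2.81202382e+01,
        1.25282840e-02,  9.33377742e-03,  1.09648363e-05]), 'eef_pos': array([0.24061096, 0.62999934, 0.21562931]), 'tool_rot': array([ 0.69531686,  0.12760458,  0.69544195, -0.12888765]), 'contact_force': array([ 0.10768616, -0.53732673, -0.46871996]), 'torque': array([-0.01042332, -0.04249636,  0.01708898]), 'gripper_width': 0.9981589090550507}
side {'intrinsics': array([[410.48996124,   0.        , 259.19660597],
       [  0.        , 410.48996124, 191.6554732 ],
       [  0.        ,   0.        ,   1.        ]]), 'xyz': array([ 0.21176832, -0.72614322,  0.85459975]), 'attitude': array([-0.40277645,  0.88168824, -0.22549561,  0.09771746])}
clamp [(0.74, [267.1, 214.6, 300.0, 270.8]), (0.73, [277.0, 294.0, 363.8, 384.0]), (0.38, [229.0, 153.2, 280.0, 16
[... 881 characters left out ...]
324.7, 182.3, 339.4, 218.5]), (0.62, [235.3, 135.0, 255.4, 155.0])]
rotary_tool [(0.91, [157.7, 129.0, 189.9, 181.5])]
foam_block [(0.92, [330.3, 132.7, 362.9, 168.3])]
{'intrinsics': array([[312.70548879,   0.        , 254.73244823],
       [  0.        , 312.70548879, 185.33219763],
       [  0.        ,   0.        ,   1.        ]]), 'T_tool_cam': array([[-1.52236412e-03, -3.22994600e-01,  9.46399583e-01,
        -1.58241367e-01],
       [ 9.99998688e-01, -1.01494965e-03,  1.26219293e-03,
        -2.41804002e-04],
       [ 5.52866424e-04,  9.46400263e-01,  3.22995722e-01,
        -8.30681426e-02],
       [ 0.00000000e+00,  0.00000000e+00,  0.00000000e+00,
         1.00000000e+00]])} 0.019
```

View pics/a.png

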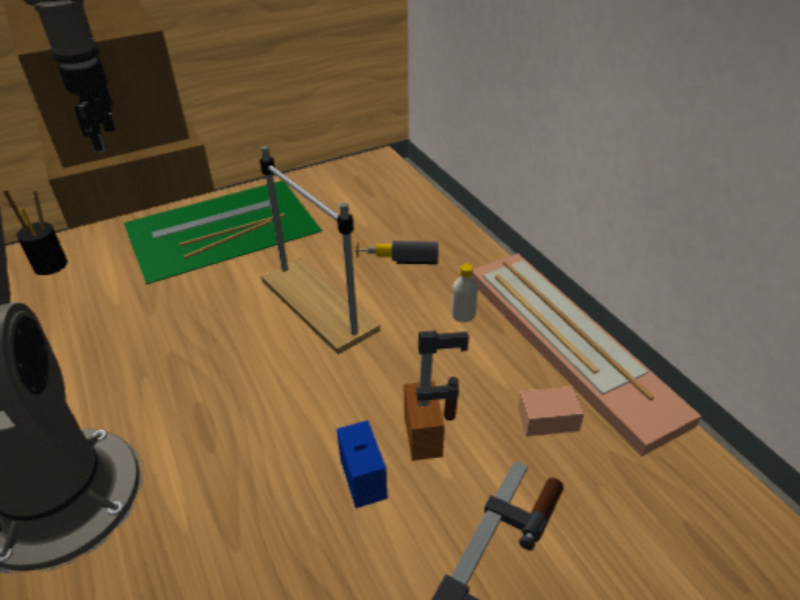

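View pics/b.png

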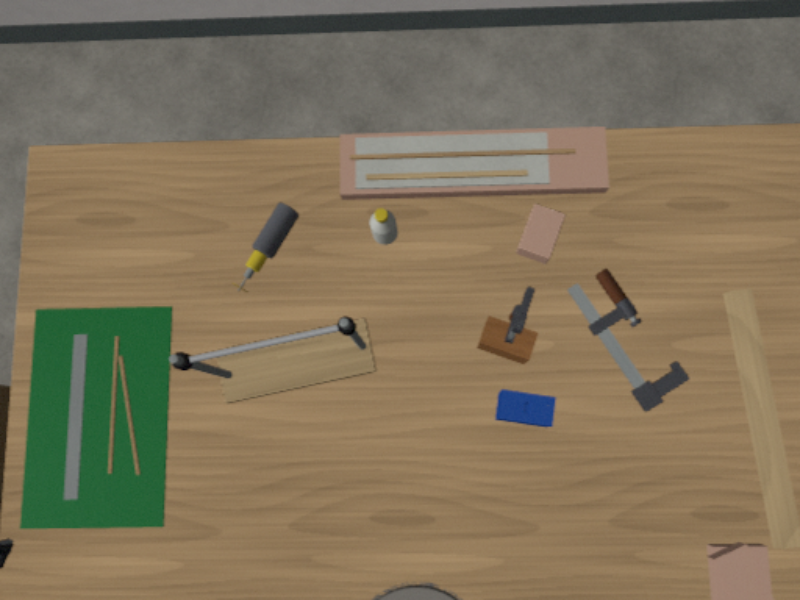

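Candidates: upright clamp in the brown block (side px 275,243; top px 332,205) and a bigger clamp lying on the bench (side px 320,340; top px 400,220). The blue block (side 232,297; top 336,261) is the look-alike. The upright clamp matches the description, so I'll check it in a close crop.

```bash
cat > h.py <<'E'
import numpy as np,cv2
from scipy.spatial.transform import Rotation as R
from scipy.optimize import least_squares
from station import status,eyes,bot
def rot(q): return R.from_quat([q[1],q[2],q[3],q[0]])
def cam(n,o=None):
    k=eyes.calibration(n)
    if n=="wrist":
        T=k["T_tool_cam"]; Rt=rot(o["tool_rot"]).as_matrix()
        return k["intrinsics"],o["eef_pos"]+Rt@T[:3,3],Rt@T[:3,:3]
    return k["intrinsics"],k["xyz"],rot(k["attitude"]).as_matrix()
def proj(P,c):
    K,p,M=c; v=(np.atleast_2d(P)-p)@M@K.T; return v[:,:2]/v[:,2:]
def ray(uv,c):
    K,p,M=c; d=M@np.linalg.solve(K,[uv[0],uv[1],1]); return p,d/np.linalg.norm(d)
def onz(uv,c,z):
    p,d=ray(uv,c); return p+d*(z-p[2])/d[2]
def tri(a,ca,b,cb):
    p,d=ray(a,ca);q,e=ray(b,cb); s=np.linalg.lstsq(np.c_[d,-e],q-p,rcond=None)[0]
    A=p+s[0]*d;B=q+s[1]*e; return (A+B)/2,np.linalg.norm(A-B)
E
python3 - <<'E'
import cv2,numpy as np
a=cv2.imread("pics/side0.png");b=cv2.imread("pics/top0.png")
r=lambda m,x,y,w,h,s:cv2.resize(m[y:y+h,x:x+w],None,fx=s,fy=s,interpolation=cv2.INTER_CUBIC)
A=r(a,255,205,50,95,4);A=r(a,250,205,65,95,6) # 390x570
B=r(b,300,175,65,65,6) # 390x390
C=r(b,100,195,145,66,2.69)[:178,:390]
B=np.vstack([B,C,np.zeros((570-390-C.shape[0],390,3),np.uint8)])
cv2.imwrite("pics/c.png",np.hstack([A,B]))
E
```

```text
(no output)
```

View pics/c.png

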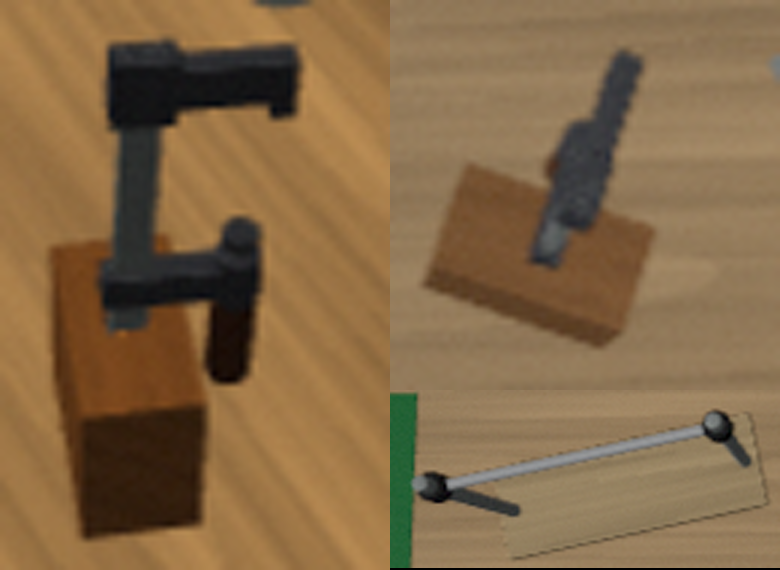

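```bash
cat > m.py <<'E'
from h import *
S=cam("side");T=cam("top")
s=lambda x,y:(250+x/6,205+y/6); t=lambda x,y:(300+(x-390)/6,175+y/6)
obs=[(S,(-13,-7,158),s(115,120)),(S,(13,-7,158),s(175,123)),(S,(-13,7,190),s(112,45)),(S,(58,-6,156),s(293,117)),(S,(48,-6,156),s(272,113)),(S,(43,0,89),s(242,225)),
(T,(58,0,184),t(629,52)),(T,(-13,0,190),t(575,220)),(T,(13,0,190),t(588,130))]
def pose(v): return R.from_euler("zyx",[v[2],v[4],v[3]]).as_matrix(),np.array([v[0],v[1],v[5]])
def f(v):
    M,p=pose(v); return np.concatenate([ (proj(M@(np.array(P)/1e3)+p,c)[0]-u) for c,P,u in obs]+[np.array([v[3],v[4]])/.03,[(v[5]-.04)/.001]])
r=least_squares(f,[.5,-.25,-.3,0,0,.04]);print(np.round(r.x,4),np.round(r.fun,1))
M,p=pose(r.x);print("grip",M@[0,0,.176]+p)
# stand
q=lambda x,y:(100+(x-390)/2.69,195+(y-390)/2.69)
B=[onz(q(*u),T,.016) for u in((512,557),(768,500),(750,415))];print("base",np.round(B,4))
z=cam("side")
for a,b in(((272,170),(445,487)),((338,217),(703,430)),((267,148),(425,483)),((345,205),(716,420))):
    print(tri((a[0]*.64,a[1]*.64),S,q(*b),T))
E
python3 m.py
```

```text
[ 0.5388 -0.1687 -0.3673  0.0033  0.0279  0.0393] [-0.8  0.8  0.7 -0.6 -0.8 -1.5  0.6 -0.9 -0.2  0.1  0.1 -0.   0.1 -0.8
  0.1 -2.   1.4  2.9  0.1  0.9 -0.7]
grip [ 0.54374872 -0.16927943  0.21520045]
base [[0.438  0.3374 0.016 ]
 [0.493  0.0669 0.016 ]
 [0.5839 0.0854 0.016 ]]
(array([0.49145412, 0.32977761, 0.25287169]), np.float64(0.006327487531637378))
(array([0.53094206, 0.1034229 , 0.26785104]), np.float64(0.0014049531231234674))
(array([0.48992627, 0.33163344, 0.29768051]), np.float64(0.005305479928232687))
(array([0.5367354 , 0.08818218, 0.29718181]), np.float64(0.0025637668901546257))
```

```bash
cat > g.py <<'E'
# python3 g.py x y z yaw lean : shift (cm, tool axes) and turn to put TCP there, tool pointing down, y across yaw dir
from h import *
def go(pos,yaw,lean=0):
    o=status.get_obs(); M=rot(o["tool_rot"]).as_matrix()
    best=None
    for s in(1,-1):
        W=R.from_euler("zy",[yaw,lean]).as_matrix()@np.array([[0,0,s],[0,s,0],[-1,0,0]],float)
        v=R.from_matrix(M.T@W).as_rotvec()
        if best is None or np.linalg.norm(v)<np.linalg.norm(best): best=v
    print("t",round(o["t"],2),"pos",np.round(o["eef_pos"],4),"shift cm",np.round(M.T@(np.array(pos)-o["eef_pos"])*100,2),"turn",np.round(best,3),"q",np.round(o["q"],2),"F",np.round(o["contact_force"],1),"M",np.round(o["torque"],2),"w",round(o["gripper_width"],3))
if __name__=="__main__":
    import sys; a=list(map(float,sys.argv[1:])); go(a[:3],*a[3:])
    print(np.round(rot(status.get_obs()["tool_rot"]).as_matrix(),3).tolist())
E
python3 g.py .53 -.15 .40 -.367
```

```text
t 0.7 pos [0.2408 0.6306 0.2166] shift cm [-18.34 -62.61  54.86] turn [ 0.002 -0.    -0.   ] q [-1.31  0.48  0.02  1.56 -0.01  1.11 -0.08] F [-1.1  0.1  0.4] M [-0.02 -0.   -0.02] w 0.999
[[0.0, 0.357, 0.934], [0.0, 0.934, -0.357], [-1.0, 0.0, -0.0]]
```

>>> apply_moves(
  travel=[
    [-3.7, 0, 0],
    [-3.7, 0, 0],
    [-3.7, 0, 0],
    [-3.7, 0, 0],
    [-3.7, 0, 0],
    [-0.5, -2.8, 2.5],
    [0, -2.8, 2.5],
    [0, -2.8, 2.5],
  ],
  turn=[
    [0, 0, 0],
    [0, 0, 0],
    [0, 0, 0],
    [0, 0, 0],
    [0, 0, 0],
    [0, 0, 0],
    [0, 0, 0],
    [0, 0, 0],
  ],
  grip=[0, 0, 0, 0, 0, 0, 0, 0],
)

```text
t: 1.37
eef_pos: [0.2755, 0.5294, 0.4129]
tool_rot: [0.695, 0.123, 0.697, -0.124]
contact_force: [1.4, 0.2, -1.0]
gripper_width: 1.0
```

>>> apply_moves(
  travel=[
    [0, -2.8, 2.5],
    [0, -2.8, 2.5],
    [0, -2.8, 2.5],
    [0, -2.8, 2.5],
    [0, -2.8, 2.5],
    [0, -2.8, 2.5],
    [0, -2.8, 2.5],
    [0, -2.8, 2.5],
  ],
  turn=[
    [0, 0, 0],
    [0, 0, 0],
    [0, 0, 0],
    [0, 0, 0],
    [0, 0, 0],
    [0, 0, 0],
    [0, 0, 0],
    [0, 0, 0],
  ],
  grip=[0, 0, 0, 0, 0, 0, 0, 0],
)

```text
t: 2.03
eef_pos: [0.3893, 0.2363, 0.415]
tool_rot: [0.696, 0.125, 0.697, -0.121]
contact_force: [0.4, 0.5, -0.2]
gripper_width: 1.001
```

```bash
python3 g.py .53 -.15 .40 -.367
```

```text
t 2.03 pos [0.3893 0.2363 0.415 ] shift cm [  1.28 -31.51  26.42] turn [ 0.018 -0.002 -0.005] q [-0.95 -0.05  0.26  1.77  0.01  1.42  0.53] F [ 0.4  0.5 -0.2] M [ 0.02 -0.04  0.01] w 1.001
[[-0.001, 0.342, 0.94], [0.006, 0.94, -0.342], [-1.0, 0.005, -0.002]]
```

>>> apply_moves(
  travel=[
    [0, -3.1, 2.6],
    [0, -3.1, 2.6],
    [0, -3.1, 2.6],
    [0, -3.1, 2.6],
    [0, -3.1, 2.6],
    [0, -3.1, 2.6],
    [0, -3.1, 2.6],
    [0, -3.1, 2.6],
  ],
  turn=[
    [0, 0, 0],
    [0, 0, 0],
    [0, 0, 0],
    [0, 0, 0],
    [0, 0, 0],
    [0, 0, 0],
    [0, 0, 0],
    [0, 0, 0],
  ],
  grip=[0, 0, 0, 0, 0, 0, 0, 0],
)

```text
t: 2.7
eef_pos: [0.4992, -0.0785, 0.4156]
tool_rot: [0.698, 0.127, 0.695, -0.117]
contact_force: [0.9, 0.2, 0.3]
gripper_width: 0.999
```

>>> apply_moves(
  travel=[
    [2.5, -3.1, 2.6],
    [2.5, -3.1, 2.6],
    [2.0, -1.5, 1.0],
    [0, 0, 0],
    [0, 0, 0],
  ],
  turn=[
    [0, 0, 0],
    [0, 0, 0],
    [0, 0, 0],
    [0, 0, 0],
    [0, 0, 0],
  ],
  grip=[0, 0, 0, 0, 0],
)

```text
t: 3.12
eef_pos: [0.5288, -0.174, 0.3522]
tool_rot: [0.7, 0.131, 0.691, -0.123]
contact_force: [0.2, -0.5, -0.1]
gripper_width: 0.996
```

```bash
python3 g.py .5437 -.1693 .29 -.367; python3 - <<'E'
from h import *
o=status.get_obs(); im=eyes.read_camera("wrist"); cv2.imwrite("pics/w0.png",im[:,:,::-1]); np.save("w0.npy",[o["eef_pos"].tolist()+o["tool_rot"].tolist()])
c=cam("wrist",o); print(proj([[.5437,-.1693,.2292]],c))
cv2.imwrite("pics/w0b.png",cv2.resize(im[:,:,::-1],(768,576)))
E
```

```text
t 3.12 pos [ 0.5288 -0.174   0.3522] shift cm [6.25 0.89 1.16] turn [ 0.006  0.011 -0.013] q [-0.44  0.2   0.78  1.71 -0.16  1.28  1.59] F [ 0.2 -0.5 -0.1] M [-0.01 -0.03 -0.03] w 0.996
[[0.015, 0.353, 0.936], [0.008, 0.936, -0.353], [-1.0, 0.013, 0.011]]
[[263.12843156 183.25863085]]
```

View pics/w0b.png

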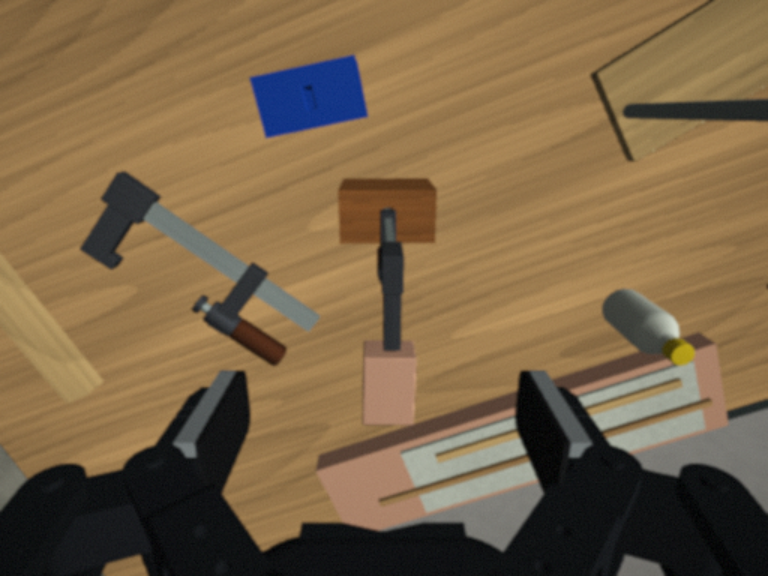

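```bash
python3 - <<'E'
from h import *
o=status.get_obs();c=cam("wrist",o)
h=onz((260,178.7),c,.2292);j=onz((261.3,232.7),c,.2225)
print(h,j,np.linalg.norm((j-h)[:2]),np.arctan2(*(j-h)[1::-1]))
from g import go
go([h[0],h[1],.215],np.arctan2(*(j-h)[1::-1]))
E
```

```text
[ 0.53800599 -0.17009085  0.2292    ] [ 0.59546198 -0.18974985  0.2225    ] 0.060726164548672454 -0.3296711774302669
t 3.17 pos [ 0.5285 -0.1737  0.3521] shift cm [13.73  0.49  0.62] turn [-0.031  0.011 -0.013] q [-0.44  0.2   0.78  1.71 -0.16  1.28  1.59] F [-0.1 -0.2 -0.3] M [-0.09  0.05  0.06] w 1.001
```

>>> apply_moves(
  travel=[
    [2.0, 0.45, 0.7],
    [3.0, 0, 0],
    [3.0, 0, 0],
    [2.0, 0, 0],
    [0, 0, 0],
  ],
  turn=[
    [-0.018, 0.011, -0.013],
    [0, 0, 0],
    [0, 0, 0],
    [0, 0, 0],
    [0, 0, 0],
  ],
  grip=[0, 0, 0, 0, 0],
)

```text
t: 3.58
eef_pos: [0.5424, -0.1647, 0.2557]
tool_rot: [0.702, 0.118, 0.693, -0.114]
contact_force: [-0.8, 1.2, 0.1]
gripper_width: 1.003
```

```bash
python3 - <<'E'
from g import *
go([.540,-.170,.215],-.345)
o=status.get_obs(); im=eyes.read_camera("wrist"); c=cam("wrist",o)
b=[d for d in eyes.masks_of("clamp","wrist")]; print([(round(d["score"],2),d["rect"]) for d in b])
cv2.imwrite("pics/w1.png",cv2.resize(im[:,:,::-1],(640,480)))
E
```

```text
t 3.58 pos [ 0.5424 -0.1647  0.2557] shift cm [ 4.06 -0.61 -0.1 ] turn [ 0.015  0.01  -0.008] q [-0.4   0.31  0.74  1.82 -0.24  1.09  1.67] F [-0.8  1.2  0.1] M [0.01 0.03 0.05] w 1.003
[(0.71, [0.0, 107.8, 196.2, 258.3]), (0.57, [236.3, 147.4, 254.8, 286.5])]
```

View pics/w1.png

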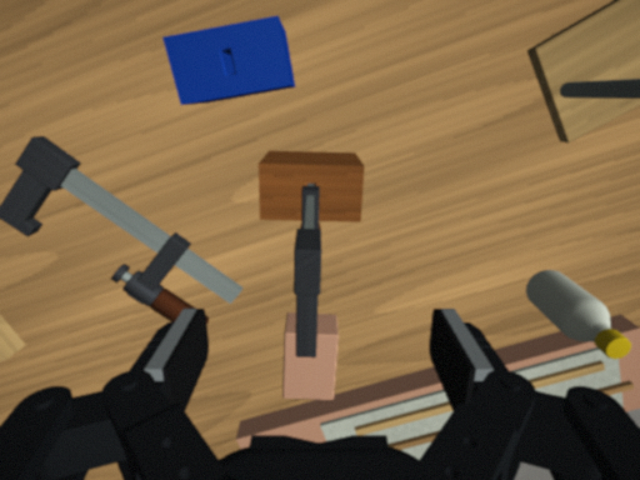

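```bash
python3 - <<'E'
from g import *
o=status.get_obs();c=cam("wrist",o)
h=onz((246.4,209.6),c,.2292);j=onz((244.8,284),c,.2235)
print(h,j,np.linalg.norm((j-h)[:2]),np.arctan2(*(j-h)[1::-1]))
go([h[0],h[1],.215],-.35)
E
```

```text
[ 0.54088561 -0.17006765  0.2292    ] [ 0.59935895 -0.19211831  0.2235    ] 0.06249290607493915 -0.3606159139295698
t 3.68 pos [ 0.5442 -0.1657  0.2591] shift cm [ 4.4  -0.56 -0.24] turn [ 0.019  0.015 -0.009] q [-0.4   0.3   0.74  1.81 -0.24  1.1   1.67] F [0.4 0.5 0.4] M [-0.    0.02 -0.04] w 1.0
```

>>> apply_moves(
  travel=[
    [1.0, -0.6, -0.1],
    [1.8, 0, 0],
    [1.4, 0, 0],
    [0, 0, 0],
  ],
  turn=[
    [0.012, 0.012, -0.009],
    [0, 0, 0],
    [0, 0, 0],
    [0, 0, 0],
  ],
  grip=[0, 0, 0, 0],
)

```text
t: 4.02
eef_pos: [0.5465, -0.1714, 0.223]
tool_rot: [0.702, 0.12, 0.692, -0.12]
contact_force: [0.8, 0.2, 0.5]
gripper_width: 0.999
```

```bash
python3 g.py .541 -.170 .215 -.35
```

```text
t 4.02 pos [ 0.5465 -0.1714  0.223 ] shift cm [ 0.79 -0.05 -0.58] turn [ 0.008  0.014 -0.003] q [-0.37  0.35  0.73  1.85 -0.28  1.03  1.69] F [0.8 0.2 0.5] M [ 0.03  0.04 -0.02] w 0.999
[[0.014, 0.335, 0.942], [-0.002, 0.942, -0.335], [-1.0, 0.003, 0.014]]
```

>>> apply_moves(
  travel=[
    [0.8, -0.05, -0.5],
    [0, 0, 0],
    [0, 0, 0],
    [0, 0, 0],
    [0, 0, 0],
    [0, 0, 0],
  ],
  turn=[
    [0.008, 0.012, 0],
    [0, 0, 0],
    [0, 0, 0],
    [0, 0, 0],
    [0, 0, 0],
    [0, 0, 0],
  ],
  grip=[0, 0.5, 0.7, 1, 1, 1],
  newtons=60,
)

```text
t: 4.52
eef_pos: [0.5439, -0.1714, 0.2193]
tool_rot: [0.699, 0.125, 0.693, -0.123]
contact_force: [-0.4, -0.5, 0.5]
gripper_width: 0.3
```

>>> apply_moves(
  travel=[
    [0, 0, 0],
    [0, 0, 0],
    [0, 0, 0],
  ],
  turn=[
    [0, 0, 0],
    [0, 0, 0],
    [0, 0, 0],
  ],
  grip=[1, 1, 1],
)

```text
t: 4.77
eef_pos: [0.5444, -0.1715, 0.2202]
tool_rot: [0.7, 0.125, 0.693, -0.122]
contact_force: [-0.5, -0.6, 0.5]
gripper_width: 0.005
```

```bash
python3 g.py .541 -.170 .215 -.35
```

```text
t 4.77 pos [ 0.5444 -0.1715  0.2202] shift cm [ 0.51  0.03 -0.37] turn [-0.001  0.009 -0.005] q [-0.37  0.36  0.73  1.85 -0.28  1.03  1.69] F [-0.5 -0.6  0.5] M [0.02 0.04 0.  ] w 0.005
[[0.01, 0.344, 0.939], [0.001, 0.939, -0.344], [-1.0, 0.005, 0.009]]
```

The gripper shut on nothing; look at why.

```bash
python3 - <<'E'
from h import *
a=eyes.read_camera("wrist");b=eyes.read_camera("side")[:,:,::-1]; t=eyes.read_camera("top")[:,:,::-1]
cv2.imwrite("pics/s1.png",b);cv2.imwrite("pics/t1.png",t)
B=cv2.resize(b[190:300,245:325],None,fx=4,fy=4,interpolation=2)
T=cv2.resize(t[165:245,285:365],None,fx=4,fy=4,interpolation=2)
T=np.vstack([T,np.zeros((120,320,3),np.uint8)])
cv2.imwrite("pics/d.png",np.hstack([B,T]))
E
```

```text
(no output)
```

View pics/d.png

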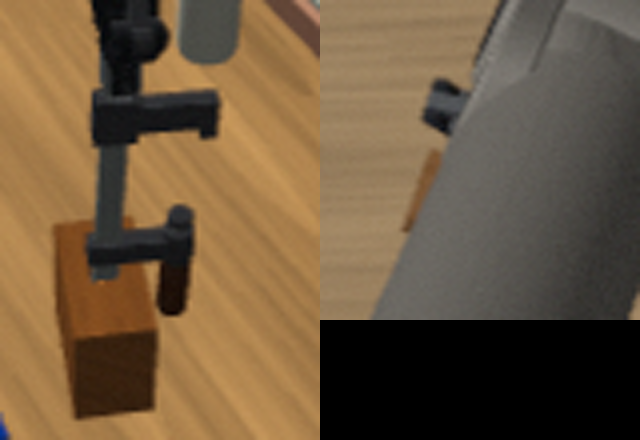

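```bash
python3 - <<'E'
from h import *
o=status.get_obs();p=o["eef_pos"];S=cam("side")
for P in (p,p-[0,0,.019],p+[0,0,.05]):
    u=proj(P,S)[0]; print(u,(u-[245,190])*4)
# sensitivity: head estimated back top
print((proj([[.541,-.17,.229]],S)[0]-[245,190])*4)
E
```

```text
[274.66160776 216.35235941] [118.64643103 105.40943762]
[274.53056185 222.43698778] [118.12224739 129.7479511 ]
[275.02439975 199.50746552] [120.09759901  38.02986208]
[112.36141601  93.9825363 ]
```

```bash
python3 - <<'E'
from h import *
w=eyes.read_camera("wrist")[:,:,::-1];b=cv2.imread("pics/s1.png");cv2.imwrite("pics/w2.png",w)
B=cv2.resize(b[165:265,255:305],None,fx=6,fy=6,interpolation=2)
W=np.vstack([cv2.resize(w,(480,360)),np.zeros((240,480,3),np.uint8)])
cv2.imwrite("pics/e.png",np.hstack([B,W]))
E
```

```text
(no output)
```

View pics/e.png

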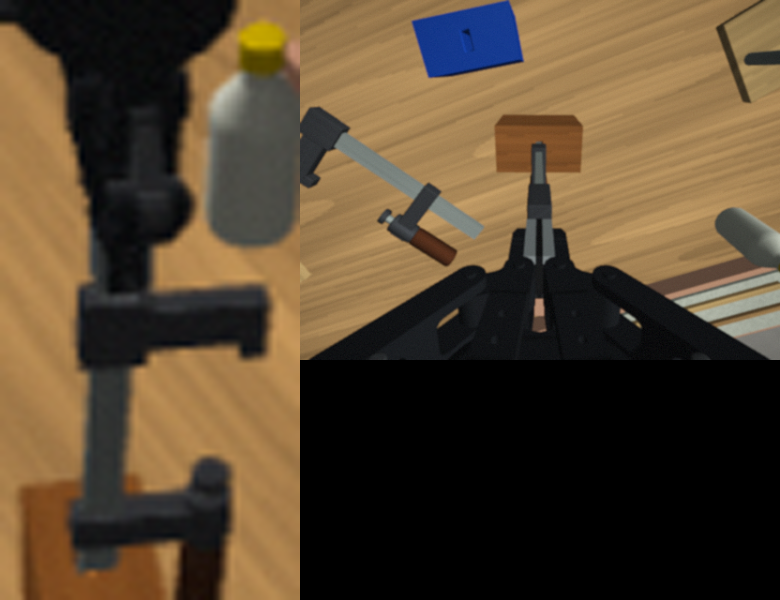

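```bash
python3 - <<'E'
from h import *
o=status.get_obs();c=cam("wrist",o);M=rot(o["tool_rot"]).as_matrix();p=o["eef_pos"]
for x in(-.02,0,.019):
  for z in(-.011,0,.011):
    u=proj(p+M@[x,0,z],c)[0]; print(x,z,u,(u*480/512+[300,0]).round())
E
```

```text
-0.02 -0.011 [254.87578858 233.10924547] [539. 219.]
-0.02 0 [254.88487699 252.68026633] [539. 237.]
-0.02 0.011 [254.89356478 271.38859276] [539. 254.]
0 -0.011 [254.80536704 216.20819865] [539. 203.]
0 0 [254.81489827 234.02156033] [539. 219.]
0 0.011 [254.8240535  251.13220924] [539. 235.]
0.019 -0.011 [254.75139337 203.25461121] [539. 191.]
0.019 0 [254.76102941 219.65829075] [539. 206.]
0.019 0.011 [254.77031982 235.47359758] [539. 221.]
```

The pads closed above the head. In both the wrist and side views the fingertips sit about 30 mm further back than the stated geometry puts them, so I'll reopen and descend about 3 cm more, watching the force.

>>> apply_moves(
  travel=[
    [-0.5, 0, 0],
    [0, 0, 0],
    [0, 0, 0],
    [0, 0, 0],
    [0, 0, 0],
    [0, 0, 0],
    [0, 0, 0],
    [0, 0, 0],
  ],
  turn=[
    [0, 0, 0],
    [0, 0, 0],
    [0, 0, 0],
    [0, 0, 0],
    [0, 0, 0],
    [0, 0, 0],
    [0, 0, 0],
    [0, 0, 0],
  ],
  grip=[0, 0, 0, 0, 0, 0, 0, 0],
)

```text
t: 5.63
eef_pos: [0.5441, -0.1715, 0.2255]
tool_rot: [0.699, 0.125, 0.693, -0.122]
contact_force: [0.5, -0.5, 0.1]
gripper_width: 0.999
```

>>> apply_moves(
  travel=[
    [1.5, 0, -0.2],
    [1.0, 0, 0],
    [0.7, 0, 0],
    [0, 0, 0],
  ],
  turn=[
    [0, 0.008, 0],
    [0, 0, 0],
    [0, 0, 0],
    [0, 0, 0],
  ],
  grip=[0, 0, 0, 0],
)

```text
t: 5.97
eef_pos: [0.5422, -0.1704, 0.1903]
tool_rot: [0.696, 0.125, 0.696, -0.122]
contact_force: [-0.7, 0.2, -0.1]
gripper_width: 1.001
```

```bash
python3 - <<'E'
from g import *
go([.541,-.170,.184],-.35)
w=eyes.read_camera("wrist")[:,:,::-1];b=eyes.read_camera("side")[:,:,::-1]
B=cv2.resize(b[165:265,255:305],None,fx=6,fy=6,interpolation=2)
W=np.vstack([cv2.resize(w,(480,360)),np.zeros((240,480,3),np.uint8)])
cv2.imwrite("pics/f.png",np.hstack([B,W]))
E
```

```text
t 5.97 pos [ 0.5422 -0.1704  0.1903] shift cm [ 0.63 -0.01 -0.12] turn [-0.001 -0.    -0.005] q [-0.35  0.39  0.71  1.88 -0.31  0.98  1.72] F [-0.7  0.2 -0.1] M [-0.01  0.04 -0.02] w 1.001
```

View pics/f.png

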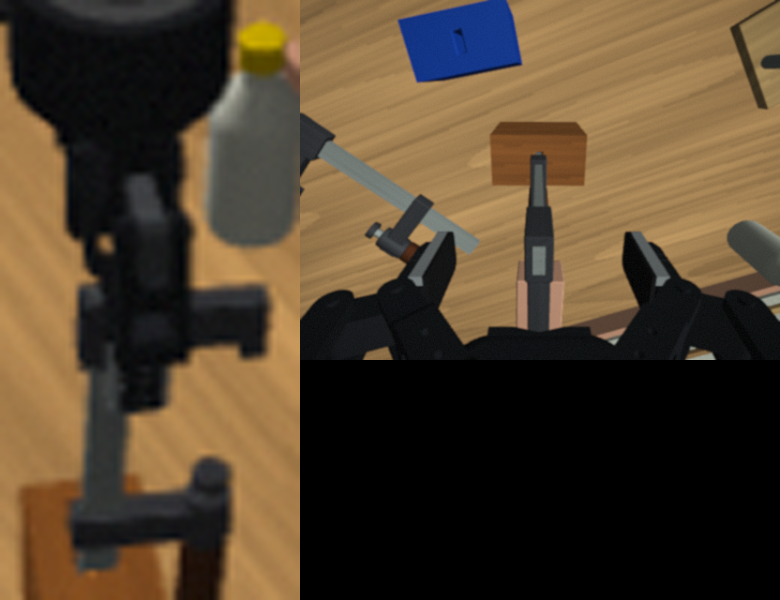

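```bash
python3 - <<'E'
from g import *
o=status.get_obs();c=cam("wrist",o);M=rot(o["tool_rot"]).as_matrix();p=o["eef_pos"]
for z in(.22,.229,.235):
    P=onz((255,279.5),c,z); print(z,P,M.T@(P-p))
S=cam("side")
for x in(-.03,-.02,-.01,0,.01):
    print(x,(proj(p+M@[x,-.05,0],S)[0]-[255,165])*6, "wrist",proj(p+M@[x,-.0425,-.011],c)[0]*.9375+[300,0])
E
```

```text
0.22 [ 0.55217837 -0.17428048  0.22      ] [-2.82833894e-02  3.77400055e-05  9.98747866e-03]
0.229 [ 0.54609013 -0.17211783  0.229     ] [-3.72911699e-02  1.85545687e-05  3.53742039e-03]
0.235 [ 0.5420313  -0.17067607  0.235     ] [-4.32963569e-02  5.76427749e-06 -7.62618459e-04]
-0.03 [138.1606042  404.18356207] wrist [452.81480245 228.13615912]
-0.02 [137.58194909 423.54951426] wrist [458.06876004 218.64833645]
-0.01 [137.01199059 442.62441576] wrist [462.71456725 210.25873792]
0 [136.4505341  461.41477894] wrist [466.85203822 202.78711483]
0.01 [135.89739079 479.92692329] wrist [470.56027714 196.09061743]
```

>>> apply_moves(
  travel=[
    [1.0, 0, 0.15],
    [0, 0, 0],
    [0, 0, 0],
    [0, 0, 0],
    [0, 0, 0],
    [0, 0, 0],
    [0, 0, 0],
    [0, 0, 0],
  ],
  turn=[
    [0, 0, 0],
    [0, 0, 0],
    [0, 0, 0],
    [0, 0, 0],
    [0, 0, 0],
    [0, 0, 0],
    [0, 0, 0],
    [0, 0, 0],
  ],
  grip=[0, 0, 0.5, 0.8, 1, 1, 1, 1],
  newtons=70,
)

```text
t: 6.73
eef_pos: [0.5457, -0.1719, 0.1822]
tool_rot: [0.698, 0.125, 0.694, -0.122]
contact_force: [0.2, 0.9, 1.5]
gripper_width: 0.152
```

>>> apply_moves(
  travel=[
    [0, 0, 0],
    [0, 0, 0],
    [0, 0, 0],
  ],
  turn=[
    [0, 0, 0],
    [0, 0, 0],
    [0, 0, 0],
  ],
  grip=[1, 1, 1],
)

```text
t: 6.98
eef_pos: [0.5455, -0.1721, 0.1822]
tool_rot: [0.698, 0.125, 0.694, -0.122]
contact_force: [-0.2, -0.6, -0.0]
gripper_width: 0.155
```

```bash
python3 g.py .541 -.170 .184 -.35
```

```text
t 6.98 pos [ 0.5455 -0.1721  0.1822] shift cm [-0.18  0.05 -0.49] turn [-0.001  0.004 -0.005] q [-0.34  0.41  0.7   1.88 -0.32  0.96  1.73] F [-0.2 -0.6 -0. ] M [-0.08  0.02  0.03] w 0.155
[[0.006, 0.344, 0.939], [0.003, 0.939, -0.344], [-1.0, 0.005, 0.004]]
```

>>> apply_moves(
  travel=[
    [-0.5, 0, 0],
    [-1.2, 0, 0],
    [-1.5, 0, 0],
    [-1.5, 0, 0],
    [-1.5, 0, 0],
    [-2.5, 0, 0],
    [-2.5, 0, 0],
    [-1.5, 0, 0],
  ],
  turn=[
    [0, 0, 0],
    [0, 0, 0],
    [0, 0, 0],
    [0, 0, 0],
    [0, 0, 0],
    [0, 0, 0],
    [0, 0, 0],
    [0, 0, 0],
  ],
  grip=[1, 1, 1, 1, 1, 1, 1, 1],
)

```text
t: 7.65
eef_pos: [0.5402, -0.1708, 0.3117]
tool_rot: [0.693, 0.125, 0.699, -0.123]
contact_force: [0.1, -0.7, -5.1]
gripper_width: 0.152
```

```bash
python3 g.py .415 .196 .30 .187
```

```text
t 7.65 pos [ 0.5402 -0.1708  0.3117] shift cm [  1.39  30.1  -24.41] turn [-0.54  -0.007 -0.003] q [-0.42  0.27  0.77  1.73 -0.2   1.23  1.62] F [ 0.1 -0.7 -5.1] M [ 0.03 -0.09 -0.04] w 0.152
[[-0.007, 0.345, 0.938], [0.004, 0.938, -0.345], [-1.0, 0.001, -0.008]]
```

>>> apply_moves(
  travel=[
    [0, 0.5, -2],
    [0, 1, -3.2],
    [0, 1, -3.2],
    [0, 1, -3.2],
    [0, 1.5, -3.0],
    [0, 3, -1.5],
    [0, 3, -1],
    [0, 3, -1],
  ],
  turn=[
    [0, 0, 0],
    [0, 0, 0],
    [0, 0, 0],
    [0, 0, 0],
    [0, 0, 0],
    [0, 0, 0],
    [0, 0, 0],
    [0, 0, 0],
  ],
  grip=[1, 1, 1, 1, 1, 1, 1, 1],
)

```text
t: 8.32
eef_pos: [0.4088, 0.0173, 0.318]
tool_rot: [0.692, 0.131, 0.698, -0.131]
contact_force: [1.9, 0.1, -5.9]
gripper_width: 0.152
```

```bash
python3 g.py .415 .196 .30 .187
```

```text
t 8.32 pos [0.4088 0.0173 0.318 ] shift cm [ 1.81 16.88 -5.91] turn [-0.559 -0.009 -0.   ] q [-0.76 -0.12  0.53  2.03  0.06  1.23  0.94] F [ 1.9  0.1 -5.9] M [ 0.06 -0.06 -0.01] w 0.152
[[-0.009, 0.364, 0.932], [0.001, 0.932, -0.364], [-1.0, -0.002, -0.008]]
```

>>> apply_moves(
  travel=[
    [0.2, 2.4, -0.8],
    [0.2, 2.8, -0.6],
    [0.2, 2.8, -0.3],
    [0.2, 2.8, 0.0],
    [0.2, 2.8, 0.3],
    [0.2, 2.8, 0.5],
    [0, 0.8, 0.4],
    [0, 0, 0],
  ],
  turn=[
    [-0.1, 0, 0],
    [-0.11, 0, 0],
    [-0.11, 0, 0],
    [-0.11, 0, 0],
    [-0.1, 0, 0],
    [-0.03, 0, 0],
    [0, 0, 0],
    [0, 0, 0],
  ],
  grip=[1, 1, 1, 1, 1, 1, 1, 1],
)

```text
t: 8.98
eef_pos: [0.4098, 0.2019, 0.3083]
tool_rot: [0.697, -0.076, 0.709, 0.078]
contact_force: [-0.1, -0.7, -5.4]
gripper_width: 0.152
```

```bash
python3 - <<'E'
from g import *
go([.415,.196,.275],.187)
w=eyes.read_camera("wrist")[:,:,::-1];b=eyes.read_camera("side")[:,:,::-1];t=eyes.read_camera("top")[:,:,::-1]
for n,i in(("w3",w),("s3",b),("t3",t)): cv2.imwrite(f"pics/{n}.png",i)
B=cv2.resize(b[50:230,130:265],None,fx=3,fy=3,interpolation=2)  #405x540
W=np.vstack([cv2.resize(w,(395,296)),cv2.resize(t[160:265,100:270],(395,244))])
cv2.imwrite("pics/k.png",np.hstack([B,W]))
E
```

```text
t 8.98 pos [0.4098 0.2019 0.3083] shift cm [ 3.33 -0.7   0.43] turn [ 0.031 -0.016 -0.004] q [-0.96  0.02  0.38  1.94 -0.02  1.2   1.22] F [-0.1 -0.7 -5.4] M [-0.08 -0.06 -0.02] w 0.152
```

View pics/k.png

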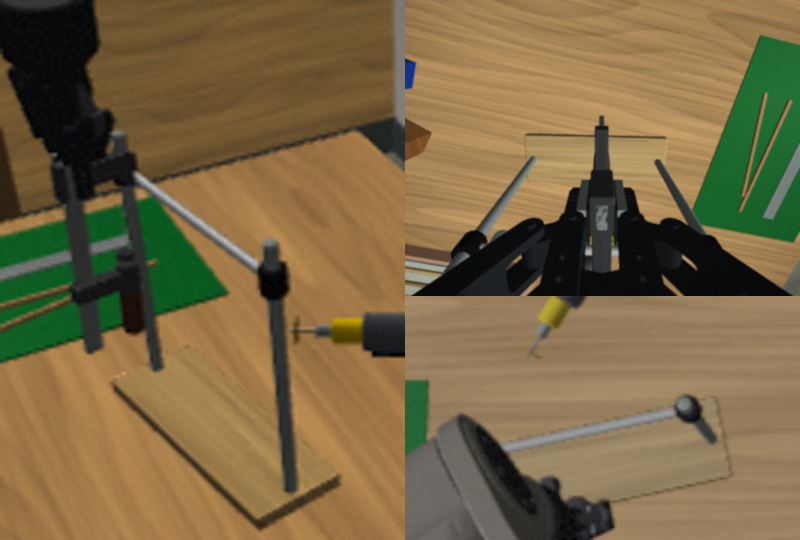

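```bash
python3 - <<'E'
from g import *
S=cam("side");A=np.array([.4899,.3316,0]);B=np.array([.5367,.0882,0]);n=np.cross(B-A,[0,0,1])
for u in((258,268),(200,224),(137,178)):
    p,d=ray((130+u[0]/3,50+u[1]/3),S); P=p+d*(n@(A-p))/(n@d); print(np.round(P,4))
print("yaw",np.arctan2(-(A-B)[0],(A-B)[1]),"mid",(A+B)/2)
o=status.get_obs();M=rot(o["tool_rot"]).as_matrix();p=o["eef_pos"]
cl=lambda x,z,y=0:p+M@(np.array([.142-z,y,x]))  # clamp pt (x,z) assuming TCP at clamp (0,.142)
for nm,x,z in(("foot",0,0),("tip",.058,.156),("pad",.043,.089),("handle bottom",.043,.004)):
    print(nm,cl(x,z).round(4),((proj(cl(x,z),S)[0]-[130,50])*3).round(1))
E
```

```text
[0.5322 0.1114 0.2612]
[0.5149 0.2014 0.2619]
[0.4939 0.3106 0.2605]
yaw 0.18995781126384262 mid [0.5133 0.2099 0.    ]
foot [0.4078 0.1989 0.1663] [104.  344.7]
tip [0.467  0.2111 0.3214] [136.5 174. ]
pad [0.4512 0.208  0.2546] [131.6 246.2]
handle bottom [0.4498 0.2081 0.1696] [143.4 323.4]
```

>>> apply_moves(
  travel=[
    [1.0, -0.5, 0],
    [1.3, -0.3, 0],
    [0.4, 0, 0.2],
    [0, 0, 0],
  ],
  turn=[
    [0.03, -0.03, 0],
    [0, -0.035, 0],
    [0, 0, 0],
    [0, 0, 0],
  ],
  grip=[1, 1, 1, 1],
  newtons=100,
)

```text
t: 9.47
eef_pos: [0.4147, 0.1844, 0.2817]
tool_rot: [0.722, -0.058, 0.687, 0.063]
contact_force: [0.3, -0.5, -5.6]
gripper_width: 0.144
```

```bash
cat > st.py <<'E'
from g import *
import sys
def st():
    o=status.get_obs();p=o["eef_pos"];c,s=np.cos(.19),np.sin(.19)
    d=p-[.5133,.2099,.261]; M=rot(o["tool_rot"]).as_matrix()
    L=np.array([[c,s,0],[-s,c,0],[0,0,1]])
    W=L@M; print("t",round(o["t"],2),"TCP rel rail mm",np.round(L@d*1e3,1),"F stand",np.round(L@o["contact_force"],1),"M",np.round(L@o["torque"],3),"lean",round(np.arctan2(W[0,0],-W[2,0]),3),"yawerr",round(np.arctan2(-W[0,1],W[1,1]),3),"w",round(o["gripper_width"],3))
    return o,L
if __name__=="__main__": st(); 
E
python3 st.py
```

```text
t 9.47 TCP rel rail mm [-101.7   -6.4   20.7] F stand [ 0.2 -0.5 -5.6] M [0.01  0.167 0.04 ] lean 0.05 yawerr -0.019 w 0.144
```

>>> apply_moves(
  travel=[
    [0, 0, 1.2],
    [0.1, 0, 1.2],
    [0.1, 0, 1.2],
    [0, 0, 0],
  ],
  turn=[
    [0, 0, 0],
    [0, 0, 0],
    [0, 0, 0],
    [0, 0, 0],
  ],
  grip=[1, 1, 1, 1],
)

```text
t: 9.8
eef_pos: [0.4545, 0.1888, 0.2835]
tool_rot: [0.722, -0.056, 0.687, 0.062]
contact_force: [0.9, -0.5, -4.8]
gripper_width: 0.151
```

```bash
python3 - <<'E'
from st import *
o,L=st();M=rot(o["tool_rot"]).as_matrix()
b=eyes.read_camera("side")[:,:,::-1];w=eyes.read_camera("wrist")[:,:,::-1];cv2.imwrite("pics/s4.png",b)
S=cam("side");off=[150,80]
B=cv2.resize(b[80:200,150:230],None,fx=5,fy=5,interpolation=2);
cv2.imwrite("pics/l.png",np.hstack([B,np.vstack([cv2.resize(w,(400,300)),np.zeros((300,400,3),np.uint8)])]))
for nm,x,z in(("foot",0,0),("tipbottom",.058,.156),("pad",.043,.089),("handle bottom",.043,.004)):
    P=o["eef_pos"]+M@np.array([.142-z,0,x]); print(nm,((proj(P,S)[0]-off)*5).round(1))
E
```

```text
t 9.8 TCP rel rail mm [-61.7  -9.6  22.5] F stand [ 0.8 -0.7 -4.8] M [-0.027  0.073 -0.031] lean 0.05 yawerr -0.023 w 0.151
foot [175.5 438.6]
tipbottom [220.5 165.3]
pad [215.9 280.5]
handle bottom [238.8 401.8]
```

View pics/l.png

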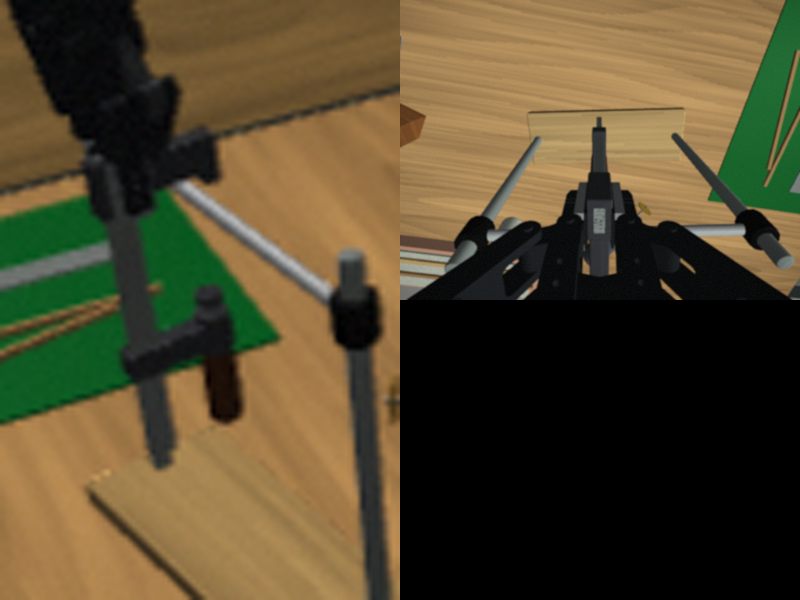

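```bash
cat > fit.py <<'E'
from st import *
def fit(obs,off,sc,o):
    M=rot(o["tool_rot"]).as_matrix();S=cam("side")
    def f(v,fin=False):
        # clamp->tool: origin at tool (v0,0,v1), clamp lean v2 relative to tool (foot to +x positive)
        c,s=np.cos(v[2]),np.sin(v[2]); r=[]
        for x,z,u in obs:
            tx=v[0]-z*c+x*-s; tz=v[1]+x*c-z*s
            r+=list((proj(o["eef_pos"]+M@[tx,0,tz],S)[0]-off)*sc-u)
        return np.array(r)
    r=least_squares(f,[.142,0,0]); print(np.round(r.x,4),np.round(r.fun/sc,1)); return r.x
def rail(v,o,L):
    # rail centre (est) in clamp coords
    M=rot(o["tool_rot"]).as_matrix(); rel=L@(o["eef_pos"]-[.5133,.2099,.261]); rel[1]=0
    t=M.T@(L.T@-rel); dx,dz=t[0]-v[0],t[2]-v[1]; c,s=np.cos(v[2]),np.sin(v[2])
    # tx=v0-z c-x s ; tz=v1+x c-z s
    return np.array([-dx*s+dz*c, -dx*c-dz*s])*1e3
if __name__=="__main__":
    o,L=st()
    v=fit([(0,0,(162,464)),(.058,.156,(212,180)),(.043,.089,(209,290)),(.043,.004,(224,421))],[150,80],5,o)
    print("rail in clamp mm",rail(v,o,L))
E
python3 fit.py
```

```text
t 9.9 TCP rel rail mm [-64.   -9.6  21.9] F stand [ 0.6 -0.4 -5.6] M [-0.087  0.206 -0.017] lean 0.048 yawerr -0.022 w 0.141
[ 0.1476 -0.008  -0.03  ] [-0.1 -1.8  0.4  0.4 -0.6  1.5  0.2 -0.3]
rail in clamp mm [ 67.13499476 124.71195081]
```

>>> apply_moves(
  travel=[
    [0, 0, 1.0],
    [0.1, 0, 1.0],
    [0.1, 0, 1.0],
    [0, 0, 0.8],
    [0, 0, 0],
  ],
  turn=[
    [0.02, 0, 0],
    [0, 0, 0],
    [0, 0, 0],
    [0, 0, 0],
    [0, 0, 0],
  ],
  grip=[1, 1, 1, 1, 1],
)

```text
t: 10.32
eef_pos: [0.4932, 0.1953, 0.2824]
tool_rot: [0.721, -0.049, 0.689, 0.055]
contact_force: [0.6, -0.1, -4.5]
gripper_width: 0.147
```

```bash
python3 -c "
from fit import *
o,L=st(); print(rail([.1476,-.008,-.03],o,L))"
```

```text
t 10.32 TCP rel rail mm [-22.5 -10.5  21.4] F stand [ 0.5 -0.2 -4.5] M [0.011 0.167 0.001] lean 0.047 yawerr -0.042 w 0.147
[ 25.66909377 126.00425218]
```

>>> apply_moves(
  travel=[
    [0.8, 0, 0],
    [0.8, 0, 0],
    [0.6, 0, 0],
    [0, 0, 0],
  ],
  turn=[
    [-0.02, 0, 0],
    [-0.02, 0, 0],
    [0, 0, 0],
    [0, 0, 0],
  ],
  grip=[1, 1, 1, 1],
)

```text
t: 10.65
eef_pos: [0.4951, 0.1958, 0.2589]
tool_rot: [0.72, -0.064, 0.688, 0.069]
contact_force: [-0.7, 0.1, -5.5]
gripper_width: 0.145
```

```bash
cat > c.py <<'E'
from fit import *
o,L=st(); print(rail([.1476,-.008,-.03],o,L))
E
python3 c.py
```

```text
t 10.65 TCP rel rail mm [-20.5 -10.4  -2.1] F stand [-0.7  0.2 -5.5] M [-0.015  0.277 -0.016] lean 0.046 yawerr -0.001 w 0.145
[ 24.10696102 149.51205962]
```

Feel down in small steps.

>>> apply_moves(
  travel=[
    [0.3, 0, 0],
    [0, 0, 0],
  ],
  turn=[
    [0, 0, 0],
    [0, 0, 0],
  ],
  grip=[1, 1],
)

```text
t: 10.82
eef_pos: [0.4947, 0.1957, 0.2552]
tool_rot: [0.719, -0.064, 0.688, 0.069]
contact_force: [0.1, 0.0, -6.1]
gripper_width: 0.15
```

>>> apply_moves(
  travel=[
    [0.3, 0, 0],
    [0, 0, 0],
  ],
  turn=[
    [0, 0, 0],
    [0, 0, 0],
  ],
  grip=[1, 1],
)

```text
t: 10.98
eef_pos: [0.4947, 0.1958, 0.2522]
tool_rot: [0.719, -0.064, 0.688, 0.069]
contact_force: [-0.6, 0.2, -5.9]
gripper_width: 0.151
```

>>> apply_moves(
  travel=[
    [0.2, 0, 0],
    [0, 0, 0],
  ],
  turn=[
    [0, 0, 0],
    [0, 0, 0],
  ],
  grip=[1, 1],
)

```text
t: 11.15
eef_pos: [0.4949, 0.196, 0.2504]
tool_rot: [0.72, -0.064, 0.688, 0.069]
contact_force: [0.1, -0.4, -6.4]
gripper_width: 0.149
```

>>> apply_moves(
  travel=[
    [0.2, 0, 0],
    [0, 0, 0],
  ],
  turn=[
    [0, 0, 0],
    [0, 0, 0],
  ],
  grip=[1, 1],
)

```text
t: 11.32
eef_pos: [0.4951, 0.1961, 0.2485]
tool_rot: [0.72, -0.064, 0.688, 0.069]
contact_force: [0.1, 0.0, -6.0]
gripper_width: 0.149
```

>>> apply_moves(
  travel=[
    [0.2, 0, 0],
    [0, 0, 0],
  ],
  turn=[
    [0, 0, 0],
    [0, 0, 0],
  ],
  grip=[1, 1],
)

```text
t: 11.48
eef_pos: [0.4953, 0.1962, 0.2465]
tool_rot: [0.72, -0.064, 0.688, 0.07]
contact_force: [-1.1, -0.9, -4.3]
gripper_width: 0.152
```

>>> apply_moves(
  travel=[
    [0.15, 0, 0],
    [0, 0, 0],
  ],
  turn=[
    [0, 0, 0],
    [0, 0, 0],
  ],
  grip=[1, 1],
)

```text
t: 11.65
eef_pos: [0.4957, 0.1964, 0.2458]
tool_rot: [0.72, -0.064, 0.687, 0.07]
contact_force: [-1.1, -0.4, -3.3]
gripper_width: 0.148
```

```bash
python3 c.py
```

```text
t 11.65 TCP rel rail mm [-19.8 -10.  -15.2] F stand [-1.1 -0.2 -3.3] M [-0.097  0.341 -0.013] lean 0.047 yawerr -0.001 w 0.148
[ 23.63306383 162.62639625]
```

>>> apply_moves(
  travel=[
    [-0.13, 0, 0],
    [-0.03, 0, -0.5],
    [-0.03, 0, -0.5],
    [0, 0, -0.3],
    [0, 0, 0],
  ],
  turn=[
    [0, 0, 0],
    [0, 0, 0],
    [0, 0, 0],
    [0, 0, 0],
    [0, 0, 0],
  ],
  grip=[1, 1, 1, 1, 1],
)

```text
t: 12.07
eef_pos: [0.4813, 0.1934, 0.2466]
tool_rot: [0.72, -0.064, 0.688, 0.069]
contact_force: [-0.6, 0.5, -5.6]
gripper_width: 0.148
```

```bash
python3 c.py
```

```text
t 12.07 TCP rel rail mm [-34.6 -10.1 -14.4] F stand [-0.5  0.6 -5.6] M [0.012 0.231 0.029] lean 0.046 yawerr -0.001 w 0.148
[ 38.36415604 161.63544833]
```

Feel back toward the tip.

>>> apply_moves(
  travel=[
    [0, 0, -0.25],
    [0, 0, 0],
  ],
  turn=[
    [0, 0, 0],
    [0, 0, 0],
  ],
  grip=[1, 1],
)

```text
t: 12.23
eef_pos: [0.478, 0.1928, 0.2463]
tool_rot: [0.72, -0.064, 0.688, 0.07]
contact_force: [0.5, 0.1, -5.5]
gripper_width: 0.15
```

>>> apply_moves(
  travel=[
    [0, 0, -0.2],
    [0, 0, 0],
  ],
  turn=[
    [0, 0, 0],
    [0, 0, 0],
  ],
  grip=[1, 1],
)

```text
t: 12.4
eef_pos: [0.4775, 0.1928, 0.2466]
tool_rot: [0.721, -0.063, 0.686, 0.07]
contact_force: [0.1, 0.2, -5.6]
gripper_width: 0.146
```

>>> apply_moves(
  travel=[
    [0, 0, -0.15],
    [0, 0, 0],
  ],
  turn=[
    [0, 0, 0],
    [0, 0, 0],
  ],
  grip=[1, 1],
)

```text
t: 12.57
eef_pos: [0.4776, 0.1928, 0.2469]
tool_rot: [0.722, -0.063, 0.685, 0.07]
contact_force: [-0.4, -0.8, -6.4]
gripper_width: 0.148
```

```bash
python3 c.py
```

```text
t 12.57 TCP rel rail mm [-38.3 -10.  -14.1] F stand [-0.6 -0.7 -6.4] M [-0.026  0.235 -0.004] lean 0.054 yawerr -0.001 w 0.148
[ 42.22235322 160.92755272]
```

>>> apply_moves(
  travel=[
    [0.22, 0, 0.03],
    [0.2, 0, 0.04],
    [0.2, 0, 0.04],
    [0.2, 0, 0.04],
  ],
  turn=[
    [0, -0.05, 0],
    [0, -0.05, 0],
    [0, -0.05, 0],
    [0, -0.05, 0],
  ],
  grip=[1, 1, 1, 1],
)

```text
t: 12.9
eef_pos: [0.4815, 0.1934, 0.2391]
tool_rot: [0.789, -0.055, 0.607, 0.075]
contact_force: [5.3, -1.5, -7.1]
gripper_width: 0.142
```

```bash
python3 c.py
```

```text
t 12.9 TCP rel rail mm [-34.3 -10.2 -21.9] F stand [ 4.9 -2.5 -7.1] M [-0.261  0.071 -0.185] lean 0.259 yawerr -0.004 w 0.142
[ 41.97793514 161.25192049]
```

>>> apply_moves(
  travel=[
    [0.2, 0, 0.06],
    [0.2, 0, 0.05],
    [0.2, 0, 0.05],
    [0, 0, 0],
  ],
  turn=[
    [0, -0.05, 0],
    [0, -0.05, 0],
    [0, -0.045, 0],
    [0, 0, 0],
  ],
  grip=[1, 1, 1, 1],
)

```text
t: 13.23
eef_pos: [0.4852, 0.1942, 0.2349]
tool_rot: [0.834, -0.048, 0.544, 0.08]
contact_force: [4.8, 0.1, -6.1]
gripper_width: 0.146
```

```bash
python3 c.py
```

```text
t 13.23 TCP rel rail mm [-30.6 -10.2 -26.1] F stand [ 4.8 -0.8 -6.1] M [0.038 0.363 0.083] lean 0.416 yawerr -0.004 w 0.146
[ 41.68721596 160.41818797]
```

>>> apply_moves(
  travel=[
    [0.12, 0, 0.06],
    [0, 0, 0],
  ],
  turn=[
    [0, -0.01, 0],
    [0, 0, 0],
  ],
  grip=[1, 1],
)

```text
t: 13.4
eef_pos: [0.4858, 0.1941, 0.2343]
tool_rot: [0.837, -0.047, 0.54, 0.08]
contact_force: [2.6, 0.5, -6.3]
gripper_width: 0.149
```

>>> apply_moves(
  travel=[
    [0.12, 0, 0],
    [0, 0, 0],
  ],
  turn=[
    [0, -0.0, 0],
    [0, 0, 0],
  ],
  grip=[1, 1],
)

```text
t: 13.57
eef_pos: [0.4862, 0.194, 0.2332]
tool_rot: [0.837, -0.047, 0.54, 0.08]
contact_force: [2.4, 1.8, -4.9]
gripper_width: 0.147
```

```bash
python3 c.py
```

```text
t 13.57 TCP rel rail mm [-29.6 -10.5 -27.8] F stand [ 2.7  1.3 -4.9] M [0.159 0.821 0.026] lean 0.425 yawerr -0.005 w 0.147
[ 41.56353533 161.99395821]
```

>>> apply_moves(
  travel=[
    [0.12, 0, 0],
    [0, 0, 0],
  ],
  turn=[
    [0, 0, 0],
    [0, 0, 0],
  ],
  grip=[1, 1],
)

```text
t: 13.73
eef_pos: [0.4865, 0.1941, 0.2325]
tool_rot: [0.836, -0.047, 0.54, 0.08]
contact_force: [-6.3, -2.3, 2.7]
gripper_width: 0.147
```

```bash
python3 c.py; python3 - <<'E'
from h import *
b=eyes.read_camera("side")[:,:,::-1];cv2.imwrite("pics/s5.png",b)
cv2.imwrite("pics/m.png",cv2.resize(b[90:190,155:235],None,fx=6,fy=6,interpolation=2))
E
```

```text
t 13.73 TCP rel rail mm [-29.3 -10.5 -28.5] F stand [-6.6 -1.1  2.7] M [-0.134  1.143 -0.115] lean 0.424 yawerr -0.005 w 0.147
[ 41.53271967 162.81206464]
```

View pics/m.png

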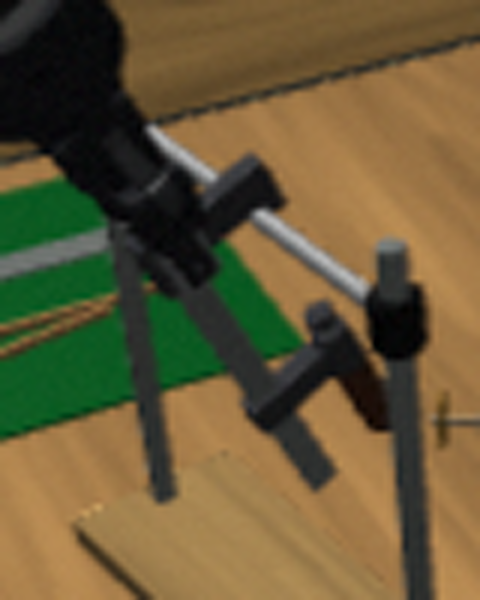

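```bash
python3 - <<'E'
from fit import *
o,L=st()
v=fit([(0,0,(323,477)),(.058,.156,(283,207)),(.043,.089,(320,310)),(.043,.004,(380,425))],[155,90],6,o)
print("rail",rail(v,o,L))
E
```

```text
t 13.78 TCP rel rail mm [-29.3 -10.4 -28.4] F stand [-5.3 -1.2  2.1] M [-0.109  1.12  -0.031] lean 0.424 yawerr -0.005 w 0.147
[ 0.147  -0.011  -0.0384] [ 0.1  1.   0.  -1.1 -0.5  0.8  0.6 -0.6]
rail [ 43.20884375 162.6497889 ]
```

>>> apply_moves(
  travel=[
    [0.0, 0, 0.02],
    [0, 0, 0],
  ],
  turn=[
    [0, -0.015, 0],
    [0, 0, 0],
  ],
  grip=[1, 1],
  newtons=50,
)

```text
t: 13.95
eef_pos: [0.4867, 0.194, 0.2326]
tool_rot: [0.84, -0.046, 0.534, 0.079]
contact_force: [1.0, -0.3, -5.0]
gripper_width: 0.148
```

```bash
python3 c.py
```

```text
t 13.95 TCP rel rail mm [-29.1 -10.6 -28.4] F stand [ 0.9 -0.5 -5. ] M [-0.013  0.951 -0.03 ] lean 0.439 yawerr -0.006 w 0.148
[ 41.55061335 162.23926676]
```

>>> apply_moves(
  travel=[
    [0.06, 0, -0.05],
    [0, 0, 0],
  ],
  turn=[
    [0, 0, 0],
    [0, 0, 0],
  ],
  grip=[1, 1],
  newtons=20,
)

```text
t: 14.12
eef_pos: [0.4869, 0.1941, 0.2323]
tool_rot: [0.84, -0.046, 0.534, 0.079]
contact_force: [-3.9, -0.2, -0.8]
gripper_width: 0.151
```

>>> apply_moves(
  travel=[
    [0, 0, 0],
    [0, 0, 0],
    [0, 0, 0],
  ],
  turn=[
    [0, 0, 0],
    [0, 0, 0],
    [0, 0, 0],
  ],
  grip=[1, 1, 1],
)

```text
t: 14.37
eef_pos: [0.4868, 0.194, 0.2324]
tool_rot: [0.84, -0.046, 0.535, 0.079]
contact_force: [-2.2, -0.2, -1.3]
gripper_width: 0.147
```

```bash
python3 c.py
```

```text
t 14.37 TCP rel rail mm [-29.  -10.6 -28.6] F stand [-2.2  0.2 -1.3] M [-0.031  1.003 -0.012] lean 0.437 yawerr -0.007 w 0.147
[ 41.53553321 162.57266982]
```

>>> apply_moves(
  travel=[
    [0, 0, -0.12],
    [0, 0, 0],
    [0, 0, 0],
  ],
  turn=[
    [0, 0, 0],
    [0, 0, 0],
    [0, 0, 0],
  ],
  grip=[1, 1, 1],
)

```text
t: 14.62
eef_pos: [0.4868, 0.1941, 0.2324]
tool_rot: [0.84, -0.045, 0.534, 0.079]
contact_force: [-0.1, -0.0, -1.3]
gripper_width: 0.148
```

```bash
python3 c.py
```

```text
t 14.62 TCP rel rail mm [-29.  -10.5 -28.6] F stand [-0.1 -0.  -1.3] M [-0.015  0.851  0.007] lean 0.439 yawerr -0.007 w 0.148
[ 41.59216805 162.48857989]
```

>>> apply_moves(
  travel=[
    [0, 0, 0],
    [0, 0, 0],
    [0, 0, 0],
    [0, 0, 0],
  ],
  turn=[
    [0, 0, 0],
    [0, 0, 0],
    [0, 0, 0],
    [0, 0, 0],
  ],
  grip=[0.84, 0.83, 0.82, 0.8],
)

```text
t: 14.95
eef_pos: [0.4879, 0.1951, 0.2336]
tool_rot: [0.841, -0.045, 0.533, 0.08]
contact_force: [-0.2, 0.0, 0.5]
gripper_width: 0.2
```

```bash
python3 c.py; python3 - <<'E'
from h import *
a=cv2.imread("pics/s5.png");b=eyes.read_camera("side")[:,:,::-1].copy();cv2.imwrite("pics/s6.png",b)
r=lambda m:cv2.cvtColor(m[135:175,190:225],cv2.COLOR_BGR2GRAY).astype(np.float32)
print(cv2.phaseCorrelate(r(a),r(b)),np.abs(r(a)-r(b)).mean())
E
```

```text
t 14.95 TCP rel rail mm [-27.7  -9.8 -27.4] F stand [-0.2  0.   0.5] M [-0.022  0.435 -0.04 ] lean 0.442 yawerr -0.006 w 0.2
[ 39.92476705 161.77676406]
((0.22720690003318111, 0.041235536038353615), 1.0248941931459639) 3.1978571
```

>>> apply_moves(
  travel=[
    [0, 0, 0],
    [0, 0, 0],
    [0, 0, 0],
    [0, 0, 0],
    [0, 0, 0],
    [0, 0, 0],
  ],
  turn=[
    [0, 0, 0],
    [0, 0, 0],
    [0, 0, 0],
    [0, 0, 0],
    [0, 0, 0],
    [0, 0, 0],
  ],
  grip=[0.78, 0.75, 0.7, 0.6, 0.5, 0.4],
)

```text
t: 15.5
eef_pos: [0.4886, 0.1958, 0.2346]
tool_rot: [0.842, -0.044, 0.532, 0.081]
contact_force: [0.2, 0.1, -0.0]
gripper_width: 0.594
```

```bash
python3 c.py; python3 - <<'E'
from h import *
a=cv2.imread("pics/s6.png");b=eyes.read_camera("side")[:,:,::-1].copy();cv2.imwrite("pics/s7.png",b)
r=lambda m:cv2.cvtColor(m[135:175,190:225],cv2.COLOR_BGR2GRAY).astype(np.float32)
print(cv2.phaseCorrelate(r(a),r(b)),np.abs(r(a)-r(b)).mean())
E
```

```text
t 15.5 TCP rel rail mm [-26.9  -9.2 -26.4] F stand [ 0.2  0.  -0. ] M [0.035 0.473 0.004] lean 0.444 yawerr -0.006 w 0.594
[ 38.81829546 161.11488123]
((-0.0017693992558456273, 0.005426197964855106), 0.9626330471701092) 1.74
```

Hanging still. Retract along the tool axis.

>>> apply_moves(
  travel=[
    [-0.8, 0, 0],
    [-1.5, 0, 0],
    [-1.5, 0, 0],
    [-2.5, 0, 0],
    [-2.5, 0, 0],
    [-2.5, 0, 0],
    [-2.5, 0, 0],
    [0, 0, 0],
  ],
  turn=[
    [0, 0, 0],
    [0, 0, 0],
    [0, 0, 0],
    [0, 0, 0],
    [0, 0, 0],
    [0, 0, 0],
    [0, 0, 0],
    [0, 0, 0],
  ],
  grip=[0.4, 0.4, 0.4, 0.4, 0.4, 0.4, 0.4, 0.4],
)

```text
t: 16.22
eef_pos: [0.426, 0.1811, 0.3667]
tool_rot: [0.841, -0.045, 0.533, 0.079]
contact_force: [-0.0, 0.3, 0.9]
gripper_width: 0.601
```

```bash
python3 c.py; python3 - <<'E'
from h import *
a=cv2.imread("pics/s7.png");b=eyes.read_camera("side")[:,:,::-1].copy();cv2.imwrite("pics/s8.png",b)
r=lambda m:cv2.cvtColor(m[135:175,190:225],cv2.COLOR_BGR2GRAY).astype(np.float32)
print(cv2.phaseCorrelate(r(a),r(b)),np.abs(r(a)-r(b)).mean())
cv2.imwrite("pics/n.png",cv2.resize(b[60:260,140:400],None,fx=3,fy=3,interpolation=2))
E
```

```text
t 16.22 TCP rel rail mm [-91.2 -11.8 105.7] F stand [0.  0.3 0.9] M [0.062 0.373 0.052] lean 0.442 yawerr -0.008 w 0.601
[44.76758716 14.44753584]
((0.050617559997643724, 0.040876821133206676), 0.9812610223061509) 2.1607144
```

View pics/n.png

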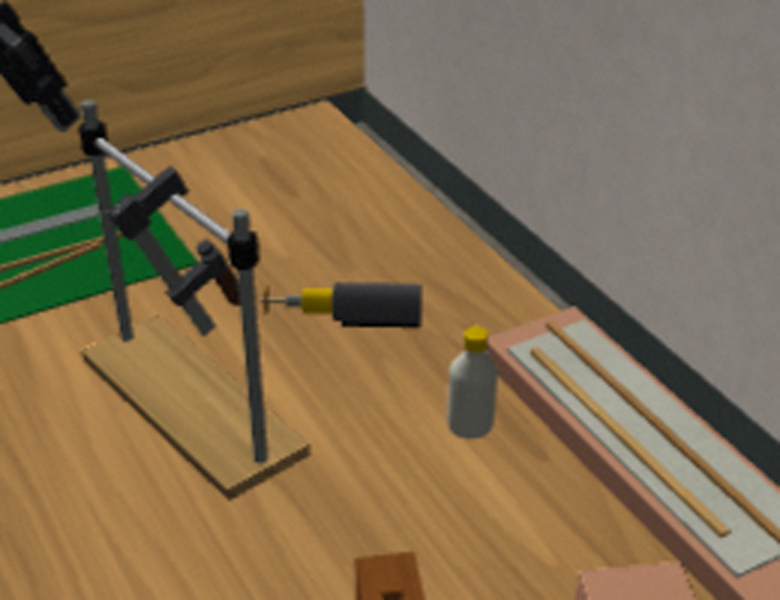

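The clamp hangs leaning on the middle of the rail (crop px 150,205), the gripper is clear at (50,90), and the bottle, rotary tool and foam in view have not moved. Handing in.

```bash
python3 -c "
from station import bot; print(bot.hand_in())"
```

```text
the job is handed in; nothing more can be done
None
```

The clamp is hanging by its top jaw on the middle of the rail, about 10 mm off-centre, with the jaw pointing away. I handed the job in at about 16 s of the 72 s.

**What I did:** I lifted the clamp from the brown block and felt down for the rail until the jaw's underside touched it. I then drew the jaw back until the tip met the rail, leaned the clamp to about 0.40 rad while holding it, and let go gradually.

**Last checks:**
- **Stillness:** the side images shifted by about 0.2 px or less when I let go, and about 0.05 px as I backed away, so it was not swinging.
- **Contact with the rail:** the force readings I saw while feeling for the rail stayed within about 9 N, under the 20 N limit.
- **Other things:** the glue bottle, rotary tool and foam in the last view look where they were. I made no separate check of the larger clamp and the blue block at the end, though nothing went near them.

**What disagreed:**
- **Fingertips:** both cameras showed the fingertips about 30 mm further back than stated. My first grasp closed on nothing above the head, without contact; I went lower and gripped it on the second try.
- **Rail height:** the camera estimate was 261 mm, but contact put the rail about 3 to 4 mm lower.
- **Lean:** the image fit gave 0.386 rad just before a final nudge of about 0.015 rad; I did not fit it again after letting go.

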